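# Sweep the joint clips into the clip bay

## Robot

A 6-joint arm with a two-finger parallel gripper is mounted at the origin on the work surface. World frame = base frame: x ahead of the robot, y to its left, z up, the work surface at z = 0. Lengths are in m, angles in degrees, forces in N, time in s.
With the tool pointing down it reaches from about 0.35 to 0.975 m from the base axis. Payload 7.1 kg.
Tool frame: the origin (TCP) lies on the centre line of the jaws, within the pads' length; the fingertips stand 14 mm ahead of it and the grasp point (between the pads) lies 5 mm behind it; z points along the fingers, x is the direction in which the jaws open and shut, and the axes are right-handed (so a half turn about z gives the same grasp; the last joint's range is limited). The gripper opens to 88 mm and grips with 3 to 60 N. Pads are 20 mm wide; open, the fingers measure 115 mm over their backs; the gripper's body (75 mm by 178 mm) begins 61 mm behind the grasp point.
Start: joints at [-70.531, 24.242, 93.386, -0, 62.372, -1.089], TCP at [0.219, -0.585, 0.237] pointing down, gripper open.
Joint ranges: [-172.04, 172.04], [-51.8, 120.97], [4.93, 147.93], [-75.15, 255.16], [6.16, 154.13], [-145.62, 145.62]. Speed limits (degrees/s): [136.94, 136.94, 172.46, 180, 180, 180].

## Interface

Orientations are given as a 3x3 rotation matrix whose columns are the frame's x, y, z axes.
In Python, from workcell import env gives the robot as it stands.
- The arm moves only by the tool send_rows, never from a script. Its argument "deltas" is text: rows parted by semicolons, each of 5 numbers parted by spaces: the opening, from 0 (shut) to 1 (fully open), then the shift along the tool's x, y, z in mm, then the turn about the tool's z in degrees. In form: hand dx dy dz yaw; .... A call has exactly 8 rows; each row is the pose to reach, as a shift and turn from the pose commanded when the call began, along the tool's axes at that moment; what a row does not reach only later rows make up. A row lasts 1/12 s, in which the tool goes at most 41.7 mm and 7.16 degrees, less where a joint would pass 70% of its speed; a pose out of reach is approached as far as the arm can. A call with a gripper value outside its range is refused whole. The fingers move at their own pace and stop on an object; "squeeze" is the grip in N (left out, the last holds). Time passes only in rows, so rows that repeat a pose let the fingers close, or fill a call up. It gives the time, the measured TCP pose, the force and the opening at its end, in the units of the state.
- env.get_obs(): the state, without advancing time (a new reading comes with each control period).
- env.get_image(name): name is "scene" or "top" or "wrist"; returns (picture, depth): 400x640x3 uint8, red, green, blue; 400x640 float32, m along the optical axis (not along the pixel's ray), 0 where there is no reading.
- env.calibration(name): a dict with "mtx" (3x3 intrinsics, pixels), "world_from_camera" (4x4, takes a point from camera to world coordinates); the wrist camera has in their place "mount" (4x4, takes a point from camera to tool coordinates, whose origin is the TCP and whose axes are the tool frame's). Camera axes: x right, y down, z forward; pixel columns grow to the right and rows downward; lengths in m; the calibration is good to about 2 mm. A picture is of the moment at which its call begins: read the wrist's pose just before it. calibration takes no time and is no camera call.
- env.hand_in(): hands the job in, once; it reports no verdict.
The state is a dict: "clock": time; "joints": joint angles; "joint_vel": joint speeds; "joint_torque": joint torques, N m; "eef_pos": TCP position; "tool_rot": TCP orientation; "contact_force": force on the tool from outside, world axes, zero at the start; "torque": the same for the moment, N m; "width": opening from 0.0 (shut) to 1.0 (fully open).
Only numpy, scipy, OpenCV 4.12 (cv2) and the standard library are available. Lean on these libraries where they do the work, as an engineer would, in place of code of your own. Each camera call takes 0.05 s, during which the arm holds its last target. There are 200 camera calls.

## Task

Clear the bench in front of the evaporator: with the fingertips, sweep the three loose red joint clips across the bench into the blue-floored clip bay, until each lies flat and completely inside its walls. Slide them along the bench - do not pick them up or flick them - and leave the jar, the stopper, the clamp screw, the wash bottle and the wrench where they are. Finish with the hand clear of everything.

Things in the scene. Friction and masses are not known exactly. Their poses are not given: they have to be found in the camera images.
- clip_a: red plastic joint clip lying flat: a C-shaped octagonal ring with one side missing, 40 mm across the flats (43 mm across the corners), 16 mm high, walls 7 mm thick, opening 11 mm wide inside, 16 mm outside; about 20 g, slides freely on the bench without rolling. Origin: centre of its underside (in the middle of the ring); its x axis points out of the opening
- clip_b: red plastic joint clip lying flat: a C-shaped octagonal ring with one side missing, 40 mm across the flats (43 mm across the corners), 16 mm high, walls 7 mm thick, opening 11 mm wide inside, 16 mm outside; about 20 g, slides freely on the bench without rolling. Origin: centre of its underside (in the middle of the ring); its x axis points out of the opening
- clip_c: red plastic joint clip lying flat: a C-shaped octagonal ring with one side missing, 40 mm across the flats (43 mm across the corners), 16 mm high, walls 7 mm thick, opening 11 mm wide inside, 16 mm outside; about 20 g, slides freely on the bench without rolling. Origin: centre of its underside (in the middle of the ring); its x axis points out of the opening
- bay: clip bay fixed to the bench: blue floor level with the bench, 200 mm (its x) by 120 mm (its y); steel walls 25 mm high, 5 mm thick on three sides; the side at its -y is the open mouth, full width, no sill. Origin: centre of the floor; +y points from the mouth (y = -60 mm) to the back wall (inner face y = +60 mm); side walls' inner faces at x = -100 and +100 mm
- jar: small amber glass jar with a white cap, 42 mm diameter, 45 mm tall, standing. Origin: centre of its underside, z up. A bystander among the clips: leave it standing where it is
- stopper: green glass stopper standing on its flat head, head 36 mm diameter, tapered shank up, 42 mm tall. Origin: centre of its underside, z up. A bystander among the clips: leave it standing where it is
- screw: black clamp screw standing on its star knob, knob 42 mm across, steel stud up, 40 mm tall in all. Origin: centre of its underside, z up. A bystander beyond the work
- wash_bottle: white wash bottle, 60 mm diameter, 180 mm tall with its bent spout, standing at the right of the bench. Origin: centre of its underside. A bystander
- wrench: steel wrench 180 mm long lying flat beyond the work. Origin: under its middle. A bystander

How it is judged (in metres and radians):
At the end, for the whole second after the job is handed in: All three clips lie flat on the bench (underside below 6 mm, tilt under 0.2 rad) and still inside the bay, each centre between the side walls and at least 15 mm in from the mouth; jar, stopper, screw, wash bottle and wrench are within 20 mm of where they were, and those that stood still stand (x of clip_a in the frame of bay between -0.1 and 0.1 m and y of clip_a in the frame of bay between -0.045 and 0.06 m and height (world z) of each of clip_a, clip_b, clip_c below 0.006 m and angle between each of clip_a, clip_b, clip_c, jar, stopper, screw, wash_bottle's own z axis and vertical below 0.2 rad and linear speed of each of clip_a, clip_b, clip_c below 0.02 m/s and x of clip_b in the frame of bay between -0.1 and 0.1 m and y of clip_b in the frame of bay between -0.045 and 0.06 m and x of clip_c in the frame of bay between -0.1 and 0.1 m and y of clip_c in the frame of bay between -0.045 and 0.06 m and distance of each of jar, stopper, screw, wash_bottle, wrench from where it was at the start of the episode below 0.02 m); the robot touches nothing.
It fails at once if a clip was lifted off the bench (underside more than 10 mm up) (height (world z) of any of clip_a, clip_b, clip_c above 0.01 m).
It fails at once if a clip was flicked (faster than 0.6 m/s) (linear speed of any of clip_a, clip_b, clip_c above 0.6 m/s).
It fails at once if a bystander was moved by more than 20 mm or lifted (distance of any of jar, stopper, screw, wash_bottle, wrench from where it was at the start of the episode above 0.02 m).
It fails at once if a standing bystander was tipped (more than 0.35 rad) (angle between any of jar, stopper, screw, wash_bottle's own z axis and vertical above 0.35 rad).
It also fails if it takes over 72 s, if anything falls off the work surface, if the arm or the gripper's body presses on something with over 40 N, if the wrist force passes 120 N, or if a joint passes its speed limit or range.

## Working session

There is one attempt and no reset: what is moved stays moved. The work goes in short steps, Python scripts to look and compute and a tool call to move; the robot and the scene stay as the last step left them, time stands still between calls to the robot, and variables do not carry over. Pictures are saved under pics/ and viewed, about 8 in all and at most 12, crops included, and the job is handed in when it is done.

Besides the shell and the picture viewer there is one more tool, called after "Emit:" by a JSON object that holds its "fn" and its "kwargs". send_rows: Moves the arm, as the interface text tells. Its arguments: {"type":"object","properties":{"deltas":{"type":"string"},"squeeze":{"type":"number"}},"required":["deltas"]}

```bash
mkdir -p pics
cat > h.py <<'E'
from workcell import env
import numpy as np, cv2
def ray(cam,uv,z):
    c=env.calibration(cam);K=np.array(c["mtx"]);T=np.array(c["world_from_camera"])
    uv=np.atleast_2d(uv).astype(float)
    d=np.c_[uv,np.ones(len(uv))]@np.linalg.inv(K).T@T[:3,:3].T
    o=T[:3,3]; return o+d*((z-o[2])/d[:,2])[:,None]
def snap(cam,name):
    im,d=env.get_image(cam); cv2.imwrite(f"pics/{name}.png",im[:,:,::-1]); return im,d
def blobs(im,kind,amin=60):
    h=cv2.cvtColor(im,cv2.COLOR_RGB2HSV).astype(int);H,S,V=h[...,0],h[...,1],h[...,2]
    m={'red':((H<8)|(H>172))&(S>140)&(V>70),'blue':(H>95)&(H<130)&(S>100)&(V>50),'green':(H>40)&(H<85)&(S>80)}[kind]
    n,l,st,c=cv2.connectedComponentsWithStats(m.astype(np.uint8))
    return [(l==i) for i in range(1,n) if st[i,4]>amin]
E
python3 - <<'E'
from h import *
o=env.get_obs();print(o["clock"],o["eef_pos"],o["tool_rot"])
im,d=snap("top","top0")
print(env.calibration("top"))
for k,z in(('red',.016),('blue',0),('green',.01)):
    for m in blobs(im,k):
        ys,xs=np.nonzero(m);(cx,cy),r=cv2.minEnclosingCircle(np.c_[xs,ys].astype(np.float32))
        print(k,m.sum(),(cx,cy),r,ray("top",[cx,cy],z)[0].round(3),'centroid',ray("top",[xs.mean(),ys.mean()],z)[0].round(3))
        if k=='blue':
            b=cv2.boxPoints(cv2.minAreaRect(np.c_[xs,ys].astype(np.float32)));print(b,ray("top",b,0).round(3))
E
```

```text
0.0 [ 0.21931228 -0.58469057  0.23591029] [[ 3.51176120e-01 -9.36309280e-01 -5.14902332e-04]
 [-9.36308183e-01 -3.51176497e-01  1.43344889e-03]
 [-1.52297309e-03 -2.12857507e-05 -9.99998840e-01]]
{'mtx': array([[459.73630486,   0.        , 317.98636102],
       [  0.        , 459.73630486, 196.55029467],
       [  0.        ,   0.        ,   1.        ]]), 'world_from_camera': array([[-2.59702615e-02, -9.84496261e-01,  1.73472354e-01,
         3.98004039e-01],
       [-9.99662714e-01,  2.55664128e-02, -4.56248063e-03,
        -1.11093783e-01],
       [ 5.66793056e-05, -1.73532333e-01, -9.84828171e-01,
         1.30952437e+00],
       [ 0.00000000e+00,  0.00000000e+00,  0.00000000e+00,
         1.00000000e+00]])}
red 73 (269.07843017578125, 243.59803771972656) 7.103750705718994 [0.495 0.024 0.016] centroid [0.496 0.026 0.016]
red 67 (314.9193420410156, 248.33871459960938) 6.978771686553955 [ 0.479 -0.105  0.016] centroid [ 0.479 -0.106  0.016]
red 75 (366.0, 249.0) 7.211202621459961 [ 0.473 -0.248  0.016] centroid [ 0.471 -0.249  0.016]
blue 2942 (194.5, 231.5) 40.65105056762695 [0.537 0.238 0.   ] centroid [0.536 0.236 0.   ]
[[172.41264 265.97696]
 [175.1804  195.39923]
 [217.42915 197.05603]
 [214.66139 267.63376]] [[0.441 0.298 0.   ]
 [0.643 0.296 0.   ]
 [0.635 0.174 0.   ]
 [0.433 0.179 0.   ]]
blue 141 (457.5, 243.0) 7.762187480926514 [ 0.484 -0.51   0.   ] centroid [ 0.485 -0.507  0.   ]
[[446.9016  243.918  ]
 [456.4098  232.50815]
 [466.63928 241.03275]
 [457.1311  252.4426 ]] [[ 0.483 -0.48   0.   ]
 [ 0.514 -0.509  0.   ]
 [ 0.489 -0.536  0.   ]
 [ 0.458 -0.507  0.   ]]
green 97 (338.0, 201.4545440673828) 5.54555606842041 [ 0.611 -0.174  0.01 ] centroid [ 0.611 -0.174  0.01 ]
```

View pics/top0.png

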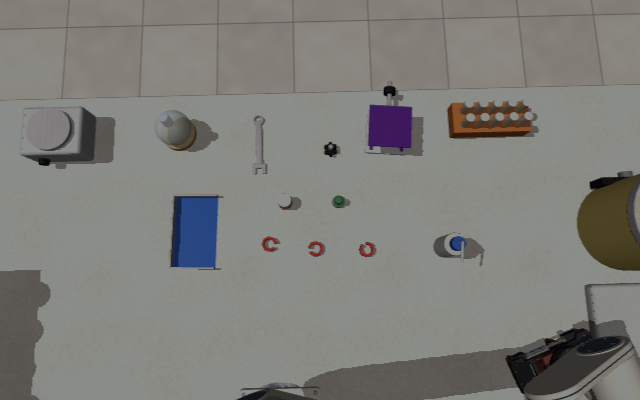

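The top view shows the bay at left (pixels 172–217, 195–268) with its mouth facing world -y. The clips lie in a near-straight row at (269,244), (315,248) and (366,249). The jar (286,202) and stopper (338,201) stand about 110 mm off to the side. I'll push the clips one at a time, using partly opened fingers as a cradle.

Emit:
{"fn": "send_rows", "kwargs": {"deltas": "0.3 -30 -30 0 -6; 0.3 -60 -60 0 -12; 0.3 -90 -90 0 -18; 0.3 -120 -120 0 -24; 0.3 -150 -150 0 -30; 0.3 -180 -180 0 -36; 0.3 -210 -210 0 -42; 0.3 -240 -240 0 -46.4"}}

```text
clock: 0.72
eef_pos: [0.3575, -0.2797, 0.2365]
tool_rot: [[0.922, -0.387, -0.0], [-0.387, -0.922, 0.0], [-0.0, -0.0, -1.0]]
contact_force: [-0.3, -1.1, 0.2]
width: 0.435
```

```bash
cat >> h.py <<'E'
def go(x,y,z,a):
    "deltas in tool axes (mm, deg) from the present pose to world x,y,z with tool x at world angle a"
    o=env.get_obs();R=o["tool_rot"];d=R.T@(np.array([x,y,z])-o["eef_pos"])*1000
    a0=np.degrees(np.arctan2(R[1,0],R[0,0]))
    print("t",round(o["clock"],2),"pos",o["eef_pos"].round(4),"ang",a0.round(1),"F",o["contact_force"].round(1),"->",d.round(1),(a0-a).round(1))
E
python3 -c "
from h import *
go(.472,-.031,.019,-23)"
```

```text
t 0.72 pos [ 0.3575 -0.2797  0.2365] ang -22.8 F [-0.3 -1.1  0.2] -> [   9.4 -273.6  217.5] 0.2
```

Emit:
{"fn": "send_rows", "kwargs": {"deltas": "0.3 2 -38 10 0; 0.3 4 -76 27 0; 0.3 6 -114 44 0; 0.3 8 -152 61 0; 0.3 9 -190 78 0; 0.3 9 -228 95 0; 0.3 9 -268 105 0; 0.3 9 -268 117 0"}}

```text
clock: 1.38
eef_pos: [0.4728, -0.0336, 0.119]
tool_rot: [[0.922, -0.387, 0.001], [-0.387, -0.922, 0.001], [0.001, -0.001, -1.0]]
contact_force: [0.1, -0.4, 1.0]
width: 0.301
```

Run:
```python
from h import *
go(.472,-.031,.019,-23)
o=env.get_obs();im,d=snap("wrist","w0")
c=env.calibration("wrist");K=np.array(c["mtx"]);T=np.eye(4);T[:3,:3]=o["tool_rot"];T[:3,3]=o["eef_pos"];T=T@np.array(c["mount"])
for m in blobs(im,'red',200):
    ys,xs=np.nonzero(m);(cx,cy),r=cv2.minEnclosingCircle(np.c_[xs,ys].astype(np.float32))
    dd=T[:3,:3]@np.linalg.inv(K)@[cx,cy,1];p=T[:3,3]+dd*((.016-T[2,3])/dd[2]);print((cx,cy),r,p.round(4))
```

```text
t 1.38 pos [ 0.4728 -0.0336  0.119 ] ang -22.8 F [ 0.1 -0.4  1. ] -> [ -1.9  -1.9 100. ] 0.2
(316.6069641113281, 118.67656707763672) 28.647085189819336 [0.4953 0.0263 0.016 ]
(342.5, 276.5) 16.446983337402344 [ 0.465  -0.1012  0.016 ]
```

View pics/w0.png

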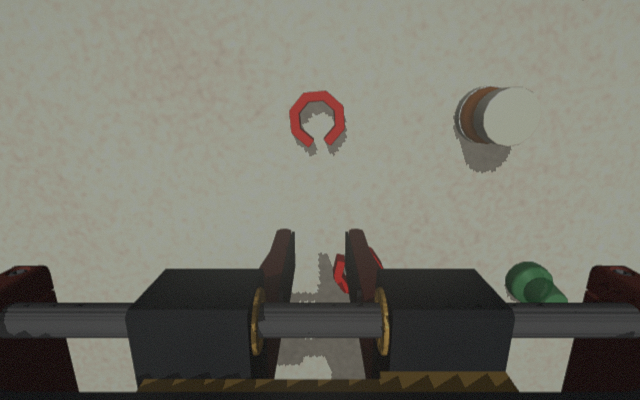

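The wrist view puts clip A at (317,119), which is (0.495, 0.026) and agrees with the top view. Its opening faces the hand and the jar is well to the right. I'm descending to push it now.

Emit:
{"fn": "send_rows", "kwargs": {"deltas": "0.3 -1 -1 30 0; 0.3 -1 -1 60 0; 0.3 -1 -1 85 0; 0.3 -1 -1 96 0; 0.3 -1 -1 100 0; 0.3 -1 -8 100 0; 0.3 -1 -18 100 0; 0.3 -1 -28 100 0"}}

```text
clock: 2.1
eef_pos: [0.482, -0.012, 0.021]
tool_rot: [[0.92, -0.392, 0.002], [-0.392, -0.92, -0.0], [0.002, -0.001, -1.0]]
contact_force: [1.6, 0.0, 0.5]
width: 0.301
```

Emit:
{"fn": "send_rows", "kwargs": {"deltas": "0.3 0 -10 0 0; 0.3 0 -22 0 0; 0.3 0 -35 0 0; 0.3 0 -48 0 0; 0.3 0 -61 0 0; 0.3 0 -74 0 0; 0.3 0 -87 0 0; 0.3 0 -100 0 0"}}

```text
clock: 2.77
eef_pos: [0.5202, 0.0809, 0.0196]
tool_rot: [[0.92, -0.391, -0.0], [-0.391, -0.92, -0.0], [-0.0, 0.0, -1.0]]
contact_force: [-0.1, -0.8, -0.4]
width: 0.3
```

Run:
```python
from h import *
go(.585,.237,.019,-23)
im,d=snap("scene","s0")
```

```text
t 2.77 pos [0.5202 0.0809 0.0196] ang -23.0 F [-0.1 -0.8 -0.4] -> [  -1.4 -169.     0.6] -0.0
```

View pics/s0.png

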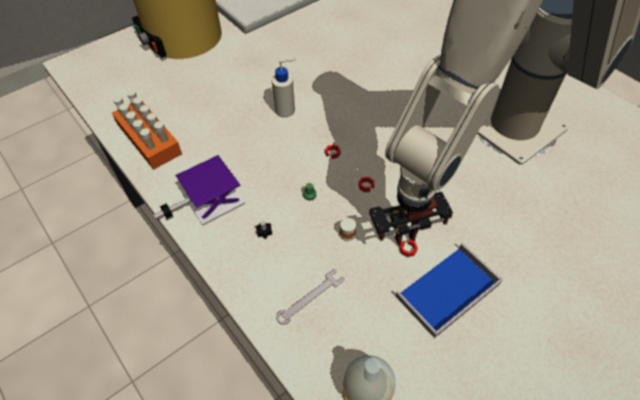

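The scene view shows clip A at (408,247), cradled in front of the fingers and heading for the bay, with the jar undisturbed. I'll keep pushing.

Emit:
{"fn": "send_rows", "kwargs": {"deltas": "0.3 0 -12 0 0; 0.3 0 -24 0 0; 0.3 0 -36 0 0; 0.3 0 -48 0 0; 0.3 0 -60 0 0; 0.3 0 -72 0 0; 0.3 0 -84 0 0; 0.3 0 -95 0 0"}}

```text
clock: 3.48
eef_pos: [0.5575, 0.1682, 0.0197]
tool_rot: [[0.92, -0.391, 0.0], [-0.391, -0.92, 0.0], [0.0, -0.0, -1.0]]
contact_force: [0.3, -0.1, 0.2]
width: 0.299
```

Emit:
{"fn": "send_rows", "kwargs": {"deltas": "0.3 0 -11 0 0; 0.3 0 -22 0 0; 0.3 0 -33 0 0; 0.3 0 -44 0 0; 0.3 0 -53 0 0; 0.3 0 -60 0 0; 0.3 0 -65 0 0; 0.3 0 -68 0 0"}}

```text
clock: 4.15
eef_pos: [0.5838, 0.2301, 0.0196]
tool_rot: [[0.92, -0.391, 0.0], [-0.391, -0.92, -0.0], [0.0, -0.0, -1.0]]
contact_force: [0.4, -0.3, 0.1]
width: 0.301
```

Emit:
{"fn": "send_rows", "kwargs": {"deltas": "0.3 0 0 0 0; 0.3 0 10 0 0; 0.3 0 22 0 0; 0.3 0 35 0 0; 0.3 0 45 -25 0; 0.3 0 55 -55 0; 0.3 0 60 -80 0; 0.3 0 60 -80 0"}}

```text
clock: 4.82
eef_pos: [0.5615, 0.1725, 0.104]
tool_rot: [[0.919, -0.393, 0.005], [-0.393, -0.919, 0.001], [0.004, -0.003, -1.0]]
contact_force: [1.3, -0.1, 0.2]
width: 0.299
```

```bash
cat >> h.py <<'E'
def clips(cam="top",name=None):
    im,d=env.get_image(cam)
    if name: cv2.imwrite(f"pics/{name}.png",im[:,:,::-1])
    for m in blobs(im,'red',15):
        ys,xs=np.nonzero(m);(cx,cy),r=cv2.minEnclosingCircle(np.c_[xs,ys].astype(np.float32));print(m.sum(),(round(cx),round(cy)),round(r,1),ray(cam,[cx,cy],.016)[0].round(3))
E
python3 - <<'E'
from h import *
clips("top","t1"); print('scene');clips("scene")
# pre-push B: 60 mm behind, direction to (.54,.255)
B=np.array([.479,-.105]);F=np.array([.54,.255]);u=(F-B)/np.linalg.norm(F-B);a=-np.degrees(np.arctan2(*u))
print(u,a,B-.06*u,F-.025*u);go(*(B-.06*u),.1,a)
E
```

```text
67 (315, 248) 7.2 [ 0.48  -0.105  0.016]
76 (366, 249) 7.1 [ 0.473 -0.248  0.016]
scene
100 (332, 151) 7.2 [ 0.476 -0.247  0.016]
109 (366, 184) 7.5 [ 0.48  -0.103  0.016]
43 (460, 219) 4.7 [0.376 0.126 0.016]
19 (454, 229) 4.6 [0.41  0.137 0.016]
145 (435, 309) 9.2 [0.596 0.253 0.016]
[0.16706311 0.9859462 ] -9.617105567228698 [ 0.46897621 -0.16415677] [0.53582342 0.23035134]
t 4.92 pos [0.5601 0.173  0.1006] ang -23.1 F [-0.1  0.7 -0. ] -> [4.870e+01 3.459e+02 3.000e-01] -13.5
```

Emit:
{"fn": "send_rows", "kwargs": {"deltas": "0.3 6 41 0 -2; 0.3 12 82 0 -4; 0.3 18 123 0 -6; 0.3 24 164 0 -8; 0.3 30 205 0 -10; 0.3 36 246 0 -12; 0.3 42 287 0 -13.5; 0.3 48 325 0 -13.5"}}

```text
clock: 5.58
eef_pos: [0.4746, -0.1453, 0.0983]
tool_rot: [[0.986, -0.165, -0.003], [-0.165, -0.986, 0.001], [-0.003, -0.0, -1.0]]
contact_force: [1.0, -0.4, 0.4]
width: 0.302
```

```bash
python3 -c "
from h import *
go(.469,-.164,.019,-9.6)"
```

```text
t 5.58 pos [ 0.4746 -0.1453  0.0983] ang -9.5 F [ 1.  -0.4  0.4] -> [-2.2 19.4 79.3] 0.1
```

Emit:
{"fn": "send_rows", "kwargs": {"deltas": "0.3 -2 15 0 0; 0.3 -2 17 20 0; 0.3 -2 17 50 0; 0.3 -2 17 72 0; 0.3 -2 17 81 0; 0.3 -2 14 81 0; 0.3 -2 6 81 0; 0.3 -2 -4 81 0"}}

```text
clock: 6.25
eef_pos: [0.476, -0.1389, 0.0192]
tool_rot: [[0.986, -0.167, 0.0], [-0.167, -0.986, -0.0], [0.0, 0.0, -1.0]]
contact_force: [-0.6, 0.7, -0.9]
width: 0.3
```

Emit:
{"fn": "send_rows", "kwargs": {"deltas": "0.3 0 -9 0 0; 0.3 0 -20 0 0; 0.3 0 -32 0 0; 0.3 0 -44 0 0; 0.3 0 -56 0 0; 0.3 0 -69 0 0; 0.3 0 -82 0 0; 0.3 0 -95 0 0"}}

```text
clock: 6.92
eef_pos: [0.4917, -0.044, 0.0188]
tool_rot: [[0.986, -0.165, 0.0], [-0.165, -0.986, -0.0], [0.0, -0.0, -1.0]]
contact_force: [-0.8, -1.2, 0.7]
width: 0.302
```

Run:
```python
from h import *
go(.536,.230,.019,-9.6); clips("scene","s1")
```

```text
t 6.92 pos [ 0.4917 -0.044   0.0188] ang -9.5 F [-0.8 -1.2  0.7] -> [-1.600e+00 -2.776e+02 -2.000e-01] 0.1
72 (332, 151) 7.0 [ 0.476 -0.246  0.016]
24 (401, 160) 3.2 [ 0.353 -0.104  0.016]
129 (383, 207) 8.3 [ 0.498 -0.021  0.016]
144 (435, 309) 9.2 [0.596 0.253 0.016]
```

Emit:
{"fn": "send_rows", "kwargs": {"deltas": "0.3 0 -12 0 0; 0.3 0 -25 0 0; 0.3 0 -38 0 0; 0.3 0 -51 0 0; 0.3 0 -64 0 0; 0.3 0 -77 0 0; 0.3 0 -90 0 0; 0.3 0 -103 0 0"}}

```text
clock: 7.63
eef_pos: [0.5086, 0.0571, 0.0187]
tool_rot: [[0.986, -0.166, -0.0], [-0.166, -0.986, -0.0], [-0.0, 0.0, -1.0]]
contact_force: [0.7, -0.4, 0.1]
width: 0.299
```

Emit:
{"fn": "send_rows", "kwargs": {"deltas": "0.3 0 -13 0 0; 0.3 0 -26 0 0; 0.3 0 -39 0 0; 0.3 0 -52 0 0; 0.3 0 -65 0 0; 0.3 0 -78 0 0; 0.3 0 -91 0 0; 0.3 0 -104 0 0"}}

```text
clock: 8.3
eef_pos: [0.526, 0.1599, 0.0187]
tool_rot: [[0.986, -0.166, -0.0], [-0.166, -0.986, -0.0], [-0.0, 0.0, -1.0]]
contact_force: [0.6, -0.8, 0.6]
width: 0.299
```

Emit:
{"fn": "send_rows", "kwargs": {"deltas": "0.3 -1 -12 0 0; 0.3 -1 -24 0 0; 0.3 -1 -35 0 0; 0.3 -1 -45 0 0; 0.3 -1 -54 0 0; 0.3 -1 -60 0 0; 0.3 -1 -64 0 0; 0.3 -1 -66 0 0"}}

```text
clock: 8.97
eef_pos: [0.5359, 0.2243, 0.0187]
tool_rot: [[0.986, -0.165, 0.0], [-0.165, -0.986, -0.0], [0.0, -0.0, -1.0]]
contact_force: [-0.6, 0.7, 0.2]
width: 0.298
```

Emit:
{"fn": "send_rows", "kwargs": {"deltas": "0.3 0 0 0 0; 0.3 0 10 0 0; 0.3 0 22 0 0; 0.3 0 35 0 0; 0.3 0 45 -25 0; 0.3 0 55 -55 0; 0.3 0 60 -80 0; 0.3 0 60 -80 0"}}

```text
clock: 9.63
eef_pos: [0.5277, 0.1628, 0.1027]
tool_rot: [[0.986, -0.168, 0.006], [-0.168, -0.986, 0.001], [0.005, -0.002, -1.0]]
contact_force: [0.7, -0.0, 0.5]
width: 0.299
```

Run:
```python
from h import *
clips("scene","s2")
B=np.array([.473,-.248]);F=np.array([.485,.25]);u=(F-B)/np.linalg.norm(F-B);a=-np.degrees(np.arctan2(*u))
print(u,a,B-.06*u,F-.025*u);go(*(B-.06*u),.1,a)
```

```text
103 (332, 150) 7.5 [ 0.474 -0.247  0.016]
25 (469, 204) 3.6 [0.323 0.11  0.016]
144 (451, 292) 9.2 [0.541 0.247 0.016]
143 (435, 309) 9.2 [0.596 0.253 0.016]
[0.02408939 0.99970981] -1.380354073444453 [ 0.47155464 -0.30798259] [0.48439777 0.22500725]
t 9.68 pos [0.527  0.1631 0.101 ] ang -9.7 F [ 0.4 -0.3 -0.1] -> [2.440e+01 4.737e+02 2.000e-01] -8.3
```

Emit:
{"fn": "send_rows", "kwargs": {"deltas": "0.3 2 40 0 -1; 0.3 4 80 0 -2; 0.3 6 120 0 -3; 0.3 8 160 0 -4; 0.3 10 200 0 -5; 0.3 12 240 0 -6; 0.3 14 280 0 -7; 0.3 16 320 0 -8.3"}}

```text
clock: 10.35
eef_pos: [0.4866, -0.1557, 0.0975]
tool_rot: [[1.0, -0.021, -0.002], [-0.021, -1.0, 0.001], [-0.002, -0.001, -1.0]]
contact_force: [2.1, 0.8, -1.0]
width: 0.3
```

```bash
python3 -c "
from h import *
go(.4715,-.308,.019,-1.4)"
```

```text
t 10.35 pos [ 0.4866 -0.1557  0.0975] ang -1.2 F [ 2.1  0.8 -1. ] -> [-11.7 152.7  78.5] 0.2
```

Emit:
{"fn": "send_rows", "kwargs": {"deltas": "0.3 -3 40 0 0; 0.3 -6 80 0 0; 0.3 -9 120 0 0; 0.3 -12 150 0 0; 0.3 -12 150 25 0; 0.3 -12 150 55 0; 0.3 -12 150 75 0; 0.3 -12 150 81 0"}}

```text
clock: 11.02
eef_pos: [0.4698, -0.3024, 0.0141]
tool_rot: [[1.0, -0.023, -0.006], [-0.023, -1.0, 0.004], [-0.006, -0.004, -1.0]]
contact_force: [-18.4, 4.2, 63.5]
width: 0.297
```

Emit:
{"fn": "send_rows", "kwargs": {"deltas": "0.3 0 -5 0 0; 0.3 0 -12 0 0; 0.3 0 -20 0 0; 0.3 0 -29 0 0; 0.3 0 -40 0 0; 0.3 0 -52 0 0; 0.3 0 -64 0 0; 0.3 0 -76 0 0"}}

```text
clock: 11.68
eef_pos: [0.475, -0.2258, 0.0179]
tool_rot: [[1.0, -0.021, 0.0], [-0.021, -1.0, -0.0], [0.0, 0.0, -1.0]]
contact_force: [-0.3, 0.4, -0.8]
width: 0.303
```

Run:
```python
from h import *
go(.4845,.225,.019,-1.4); clips("scene","s3")
```

```text
t 11.68 pos [ 0.475  -0.2258  0.0179] ang -1.2 F [-0.3  0.4 -0.8] -> [  -0.  -450.9   -1.1] 0.2
17 (355, 112) 2.2 [ 0.328 -0.322  0.016]
111 (342, 162) 7.9 [ 0.479 -0.2    0.016]
143 (451, 292) 9.2 [0.541 0.247 0.016]
143 (435, 309) 9.2 [0.596 0.253 0.016]
```

The descent ended with a 63 N transient on the bench, below the 120 N wrist limit, and it has cleared. Clip C is cradled, so I'm continuing.

Emit:
{"fn": "send_rows", "kwargs": {"deltas": "0.3 0 -13 -1 0; 0.3 0 -27 -1 0; 0.3 0 -41 -1 0; 0.3 0 -55 -1 0; 0.3 0 -69 -1 0; 0.3 0 -83 -1 0; 0.3 0 -97 -1 0; 0.3 0 -111 -1 0"}}

```text
clock: 12.4
eef_pos: [0.4772, -0.1149, 0.0187]
tool_rot: [[1.0, -0.022, -0.0], [-0.022, -1.0, 0.0], [-0.0, -0.0, -1.0]]
contact_force: [-0.7, 0.4, 0.4]
width: 0.3
```

Emit:
{"fn": "send_rows", "kwargs": {"deltas": "0.3 0 -14 0 0; 0.3 0 -28 0 0; 0.3 0 -42 0 0; 0.3 0 -56 0 0; 0.3 0 -70 0 0; 0.3 0 -84 0 0; 0.3 0 -98 0 0; 0.3 0 -112 0 0"}}

```text
clock: 13.07
eef_pos: [0.4795, -0.0029, 0.0187]
tool_rot: [[1.0, -0.022, -0.0], [-0.022, -1.0, 0.0], [-0.0, -0.0, -1.0]]
contact_force: [0.1, -0.7, 0.6]
width: 0.299
```

Run:
```python
from h import *
go(.4845,.225,.019,-1.4); clips("scene","s4")
```

```text
t 13.07 pos [ 0.4795 -0.0029  0.0187] ang -1.2 F [ 0.1 -0.7  0.6] -> [ 1.00e-01 -2.28e+02 -3.00e-01] 0.2
133 (399, 215) 8.7 [0.483 0.022 0.016]
144 (451, 292) 9.2 [0.541 0.247 0.016]
143 (435, 309) 9.2 [0.596 0.253 0.016]
```

Emit:
{"fn": "send_rows", "kwargs": {"deltas": "0.3 0 -14 0 0; 0.3 0 -28 0 0; 0.3 0 -42 0 0; 0.3 0 -56 0 0; 0.3 0 -70 0 0; 0.3 0 -84 0 0; 0.3 0 -98 0 0; 0.3 0 -112 0 0"}}

```text
clock: 13.78
eef_pos: [0.4819, 0.1085, 0.0187]
tool_rot: [[1.0, -0.022, -0.0], [-0.022, -1.0, -0.0], [-0.0, 0.0, -1.0]]
contact_force: [0.1, -0.0, -0.5]
width: 0.306
```

Emit:
{"fn": "send_rows", "kwargs": {"deltas": "0.3 0 -14 0 0; 0.3 0 -28 0 0; 0.3 0 -42 0 0; 0.3 0 -56 0 0; 0.3 0 -70 0 0; 0.3 0 -84 0 0; 0.3 0 -93 0 0; 0.3 0 -99 0 0"}}

```text
clock: 14.45
eef_pos: [0.4841, 0.2076, 0.0187]
tool_rot: [[1.0, -0.021, 0.0], [-0.021, -1.0, 0.0], [0.0, -0.0, -1.0]]
contact_force: [0.6, 0.2, 0.5]
width: 0.301
```

Emit:
{"fn": "send_rows", "kwargs": {"deltas": "0.3 0 -4 0 0; 0.3 0 -7 0 0; 0.3 0 -7 0 0; 0.3 0 3 0 0; 0.3 0 15 0 0; 0.3 0 28 0 0; 0.3 0 41 0 0; 0.3 0 50 -20 0"}}

```text
clock: 15.12
eef_pos: [0.4808, 0.1535, 0.0364]
tool_rot: [[1.0, -0.023, -0.006], [-0.023, -1.0, -0.002], [-0.006, 0.002, -1.0]]
contact_force: [-0.3, 0.4, 0.3]
width: 0.303
```

Emit:
{"fn": "send_rows", "kwargs": {"deltas": "0.3 0 20 -35 0; 0.3 0 55 -70 0; 0.3 0 95 -105 0; 0.3 0 130 -140 0; 0.3 0 165 -160 0; 0.3 0 200 -160 0; 0.3 0 220 -160 0; 0.3 0 220 -160 0"}}

```text
clock: 15.78
eef_pos: [0.4785, -0.0695, 0.2003]
tool_rot: [[1.0, -0.027, 0.003], [-0.027, -1.0, -0.002], [0.003, 0.002, -1.0]]
contact_force: [-0.3, 0.6, -0.1]
width: 0.299
```

Run:
```python
from h import *
clips("scene","s5"); clips("top","t5")
a=cv2.imread("pics/s5.png");b=cv2.imread("pics/t5.png")
t0=cv2.imread("pics/top0.png");s0=cv2.imread("pics/s0.png")
# bystander shift by template match: (name, image pair, box)
for n,i0,i1,(u,v) in[("jar",t0,b,(286,202)),("stopper",t0,b,(338,201)),("screw",t0,b,(330,149)),("bottle",t0,b,(456,244)),("wrench",t0,b,(260,145)),("jar s",s0,a,(348,230)),("stopper s",s0,a,(309,191)),("screw s",s0,a,(263,230))]:
    r=9;t=i0[v-r:v+r,u-r:u+r];w=i1[v-20:v+20,u-20:u+20]
    m=cv2.minMaxLoc(cv2.matchTemplate(w,t,cv2.TM_CCOEFF_NORMED));print(n,round(m[1],3),m[3][0]-11,m[3][1]-11)
cv2.imwrite("pics/fin.png",np.vstack([cv2.resize(a[140:380,220:540],(800,600))[:600]]))
```

```text
22 (408, 89) 2.7 [ 0.136 -0.296  0.016]
135 (464, 276) 9.0 [0.487 0.24  0.016]
146 (451, 292) 9.2 [0.541 0.247 0.016]
144 (435, 309) 9.4 [0.597 0.253 0.016]
76 (188, 211) 7.2 [0.594 0.253 0.016]
76 (190, 230) 7.2 [0.539 0.248 0.016]
79 (192, 250) 7.5 [0.485 0.239 0.016]
jar 0.704 -6 0
stopper 1.0 0 0
screw 1.0 0 0
bottle 1.0 0 0
wrench 0.999 0 0
jar s 0.95 0 0
stopper s 1.0 0 0
screw s 1.0 0 0
```

View pics/fin.png

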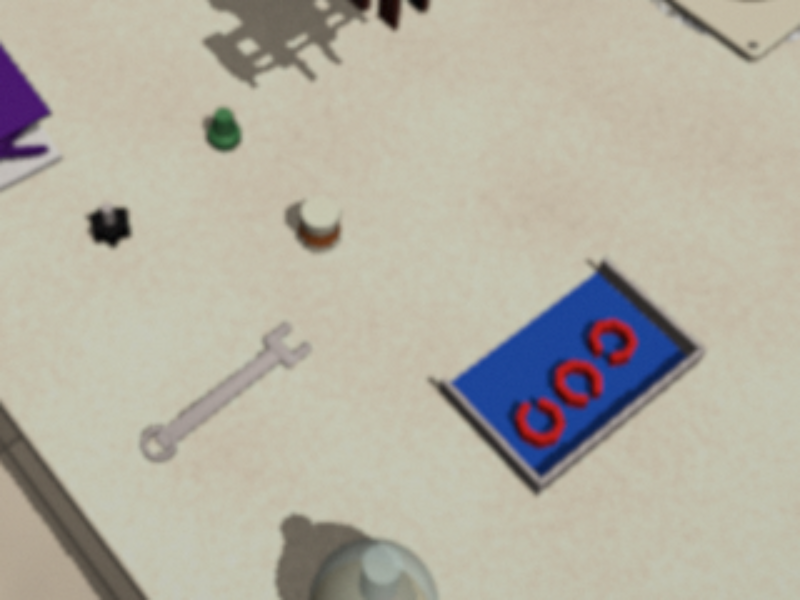

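View pics/t5.png

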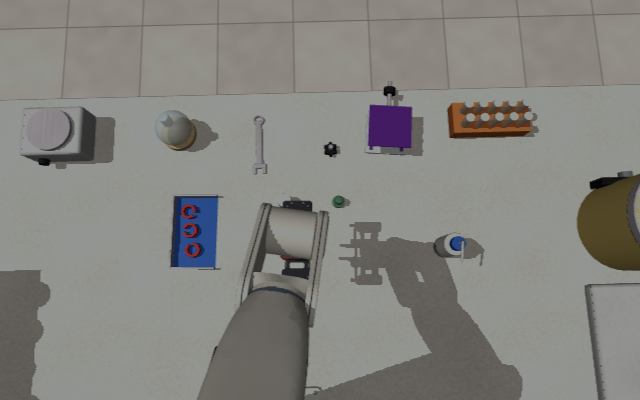

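Both views show the three clips flat inside the blue floor: (188,211), (190,230) and (192,250) in the top view. The jar is only hidden by the arm from above; the scene view shows it hasn't moved. I'm handing in.

```bash
python3 -c "
from h import *
print(env.hand_in(), env.get_obs()['clock'])"
```

```text
the job is handed in; nothing more can be done
the job is handed in; nothing more can be done
```

I swept the three clips one at a time along the bench into the bay, with the fingers partly open as a cradle, and handed the job in at about 16 s on the robot clock.

- **Clips:** the top and scene cameras agree within 3 mm. They put the clips at about (0.595, 0.253), (0.540, 0.248) and (0.486, 0.240). All three are flat between the walls and roughly 60 mm or more in from the mouth.
- **Bystanders:** the stopper, screw, wash bottle and wrench show zero pixel shift in the top view. The jar's top-view check failed because the arm hid it. The scene view showed no shift for it, but only against a picture taken during the first push, so its earliest moments rest on that alone.
- **Hand:** it finished raised at about 0.2 m with contact force near zero.
- **One blemish:** the descent behind the third clip (clip C) overshot and pressed the fingertips on the bench, reading about 66 N in all at the end of that move. That is under the 120 N wrist limit. The 40 N limit is for the arm and gripper body, and I assumed fingertip contact does not count against it.

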